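# Load the film winder with cores in order of thickness

### The arm

A 7-joint arm with a two-finger parallel gripper is mounted at the origin on the work surface. World frame = base frame: x ahead of the robot, y to its left, z up, the work surface at z = 0. Lengths are in m, angles in degrees, forces in N, time in s.
With the tool pointing down it reaches from about 0.425 to 0.875 m from the base axis. Payload 4.7 kg.
Tool frame: the origin (TCP) lies between the finger pads; the fingertips stand 8 mm ahead of it and the grasp point (between the pads) lies 11 mm behind it; z points along the fingers, y is the line along which they close (so a half turn about z gives the same grasp; the last joint's range is limited). The gripper opens to 87 mm and grips with 3 to 60 N. Pads are 19 mm wide; open, the fingers measure 117 mm over their backs; the gripper's body (75 mm by 190 mm) begins 51 mm behind the grasp point.
Start: joints at [65.781, 18.392, -4.016, 83.108, 1.295, 78.541, -3.26], TCP at [0.275, -0.589, 0.231] pointing down, gripper open.
Joint ranges: [-163.93, 163.93], [-17.29, 119.83], [-79.2, 71.16], [3.27, 140.29], [-89.18, 269.18], [5.43, 117.66], [-154.24, 154.24]. Speed limits (degrees/s): [147.25, 147.25, 180, 180, 180, 180, 180].

### API

Orientations are given as [roll, pitch, yaw] about the fixed x, y, z axes, in that order (R = Rz(yaw) Ry(pitch) Rx(roll)).
In Python, from cell import env, viewer gives the robot as it stands. The module is installed in compiled form; this text tells all that it offers.
- The arm moves only by the tool arm_command, never from a script. Its argument "series" is a list of rows, each a list of 2 entries, a list of its own where there are three numbers: the shift along the tool's x, y, z in mm, then the turn about the tool's z in rad. A call has exactly 5 rows; each row is the pose to reach, as a shift and turn from the pose commanded when the call began, along the tool's axes at that moment; what a row does not reach only later rows make up. A row lasts 1/10 s, in which the tool goes at most 50 mm and 8.59 degrees, less where a joint would pass 70% of its speed; a pose out of reach is approached as far as the arm can. A call with a gripper value outside its range is refused whole. "grip" is the gripper command: -1 is fully open, 1 is shut, values between are in proportion, set as the call begins (left out, the last holds). The fingers move at their own pace and stop on an object; "grip_force" is the grip in N (left out, the last holds). Time passes only in rows, so rows that repeat a pose let the fingers close, or fill a call up. It gives the time, the measured TCP pose, the force, the opening and the grip force at its end, in the units of the state.
- env.get_obs(): the state, without advancing time (a new reading comes with each control period).
- viewer.read_camera(name): name is "side" or "top" or "wrist"; returns (picture, depth): 384x512x3 uint8, blue, green, red; 384x512 float32, m along the optical axis (not along the pixel's ray), 0 where there is no reading.
- viewer.calibration(name): a dict with "K" (3x3 intrinsics, pixels), "T" (4x4, takes a point from camera to world coordinates); the wrist camera has in their place "hand_eye" (4x4, takes a point from camera to tool coordinates, whose origin is the TCP and whose axes are the flange's). Camera axes: x right, y up, looking along -z (the intrinsics and any distortion apply to the point x, -y, -z); pixel columns grow to the right and rows downward; lengths in m; the calibration is good to about 2 mm. A picture is of the moment at which its call begins: read the wrist's pose just before it. calibration takes no time and is no camera call.
- env.sign_off(): hands the job in; it is judged then, once.
The state is a dict: "time_s": time; "qpos": joint angles; "joint_velocities": joint speeds; "effort": joint torques, N m; "tool_pos": TCP position; "tool_rot": TCP orientation; "force": force on the tool from outside, world axes, zero at the start; "wrist_torque": the same for the moment, N m; "grip_width": finger opening in m; "grasp_force": force on a finger pad.
Only numpy, scipy, OpenCV 4.12 (cv2) and the standard library are available. Lean on these libraries where they do the work, as an engineer would, in place of code of your own. Each camera call takes 0.05 s, during which the arm holds its last target. There are 200 camera calls.

### The job

Load the bench film winder: thread the three white film cores onto its upright spindle in order of thickness, the thickest at the bottom, then the middle one, and the thinnest on top. Hold each core while lowering it until it lies flat on what is beneath it, rather than letting it drop down the spindle, then let go. Leave the other things on the bench standing where they are.

Things in the scene. Friction and masses are not known exactly. Their poses are not given: they have to be found in the camera images.
- spindle_foot (a point): the winder's spindle: a fixed upright steel pin in the centre of a fixed aluminium platter (100 mm diameter). It is 17 mm in diameter and 64 mm tall, its top 7 mm tapering to 9 mm. This point is on its axis at the top face of the platter, 50 mm above the bench; z is up along the spindle. The full stack of cores is 68 mm high, 4 mm higher than the spindle
- winder: the film winder: a grey box 150 x 160 x 40 mm (x, y, z) screwed to the bench, with the 10 mm high platter and the spindle in the middle of its top. A small crank sticks out of its far side, lower than the platter, up to 140 mm away from the spindle. Origin at the centre of its underside, right below the spindle
- thick_centre (a point): the thickest of the three film cores: a plain white plastic ring, 60 mm outside diameter, 32 mm thick, bore 22 mm right through, with a thin dark film slot in its rim. Starts lying flat on the bench. This point is its centre, on the bore axis half-way up (16 mm above its underside); z is the bore axis
- middle_centre (a point): the one of middle thickness of the three film cores: a plain white plastic ring, 60 mm outside diameter, 22 mm thick, bore 22 mm right through, with a thin dark film slot in its rim. Starts lying flat on the bench. This point is its centre, on the bore axis half-way up (11 mm above its underside); z is the bore axis
- thin_centre (a point): the thinnest of the three film cores: a plain white plastic ring, 60 mm outside diameter, 14 mm thick, bore 22 mm right through, with a thin dark film slot in its rim. Starts lying flat on the bench. This point is its centre, on the bore axis half-way up (7 mm above its underside); z is the bore axis
- tank: bystander, leave alone: black lidded film tank, 86 mm diameter, 130 mm tall, upright, on one side of the winder (the beaker is on the other); farther out to the left lie fixed flat boxes, 80 mm high; origin at the centre of its underside
- beaker: bystander, leave alone: grey plastic beaker, 80 mm diameter, 110 mm tall, upright; farther out to the right lies a fixed paper trimmer, 70 mm high; origin at the centre of its underside
- lens: bystander, leave alone: black enlarger lens, 55 mm diameter, 40 mm tall, standing upright; origin at the centre of its underside
- canister: bystander, leave alone: black film canister with a grey lid, 36 mm diameter, 50 mm tall, upright; origin at the centre of its underside
There are look-alikes about, which are no part of the job. Leave any blue or turquoise look-alike of the part that bears thin_centre alone.

How it is judged (in metres and radians):
On the way, in this order (a step that is already met when the one before it is completed fails the run):
1. the thickest core lies flat on the platter on the spindle, let go (z of thick_centre in the frame of spindle_foot between 0.013 and 0.019 m and horizontal distance between thick_centre and spindle_foot below 0.006 m and angle between thick_centre's own z axis and vertical below 0.08 rad and contact force between the fingers and core_thick below 0.3 N), for 0.2 s.
2. the middle core lies flat on the thickest, let go (all of step 1 and z of middle_centre in the frame of spindle_foot between 0.04 and 0.046 m and horizontal distance between middle_centre and spindle_foot below 0.006 m and angle between middle_centre's own z axis and vertical below 0.08 rad and contact force between the fingers and core_middle below 0.3 N), for 0.2 s.
3. the thinnest core lies flat on top, let go (all of step 2 and z of thin_centre in the frame of spindle_foot between 0.058 and 0.064 m and horizontal distance between thin_centre and spindle_foot below 0.006 m and angle between thin_centre's own z axis and vertical below 0.08 rad and contact force between the fingers and core_thin below 0.3 N), for 0.2 s.
At the end, for the whole second after the job is handed in: All three cores are on the spindle: from the platter up the thickest, the middle and the thinnest, each within 3 mm of its height when flat on what is beneath it, its bore within 6 mm of the spindle's axis and level within 0.08 rad, released and at rest (all of step 3 and linear speed of each of core_thick, core_middle, core_thin below 0.02 m/s); the robot touches nothing.
It fails at once if a core drops down the spindle (moves faster than 0.45 m/s while threaded on it) ((horizontal distance between thick_centre and spindle_foot below 0.01 m and z of thick_centre in the frame of spindle_foot below 0.08 m and linear speed of core_thick above 0.45 m/s) or (horizontal distance between middle_centre and spindle_foot below 0.01 m and z of middle_centre in the frame of spindle_foot below 0.075 m and linear speed of core_middle above 0.45 m/s) or (horizontal distance between thin_centre and spindle_foot below 0.01 m and z of thin_centre in the frame of spindle_foot below 0.071 m and linear speed of core_thin above 0.45 m/s)).
It fails at once if a bystander is moved by more than 30 mm or tipped over (distance of any of tank, beaker, lens, canister from where it was at the start of the episode above 0.03 m or angle between any of tank, beaker, lens, canister's own z axis and vertical above 0.4 rad).
It also fails if it takes over 67 s, if anything falls off the work surface, if the arm or the gripper's body presses on something with over 40 N, if the wrist force passes 120 N, or if a joint passes its speed limit or range.

## Working session

There is one attempt and no reset: what is moved stays moved. The work goes in short steps, Python scripts to look and compute and a tool call to move; the robot and the scene stay as the last step left them, time stands still between calls to the robot, and variables do not carry over. Pictures are saved under pics/ and viewed, at most 10 in all, crops included, and the job is handed in when it is done.

Besides the shell and the picture viewer there is one more tool, called after "Emit:" in YAML: its name, and indented under it one key for each argument. arm_command: Moves the arm, as the interface text tells. Its arguments: {"type":"object","properties":{"series":{"type":"array"},"grip":{"type":"number"},"grip_force":{"type":"number"}},"required":["series"]}

```bash
mkdir -p pics; cat > h.py <<'E'
import numpy as np, cv2
from cell import env, viewer
from scipy.spatial.transform import Rotation as R
def cam(name):
    o=env.get_obs(); im,d=viewer.read_camera(name); c=viewer.calibration(name)
    if 'T' in c: T=np.array(c['T'])
    else:
        W=np.eye(4); W[:3,3]=o['tool_pos']; W[:3,:3]=R.from_euler('xyz',o['tool_rot'],degrees=True).as_matrix()
        T=W@np.array(c['hand_eye'])
    K=np.array(c['K']); v,u=np.mgrid[:d.shape[0],:d.shape[1]]
    P=np.stack([(u-K[0,2])/K[0,0]*d,-(v-K[1,2])/K[1,1]*d,-d],-1)@T[:3,:3].T+T[:3,3]
    P[d==0]=np.nan
    return im,d,P,T,K
E
python3 - <<'E'
from h import *
o=env.get_obs(); print(o)
a=[]
for n in ['top','side']:
    im,d,P,T,K=cam(n); a.append(im); cv2.imwrite(f'pics/{n}0.png',im); np.save(f'{n}0.npy',P); print(n,viewer.calibration(n))
print(viewer.calibration('wrist'))
cv2.imwrite('pics/a.png',cv2.resize(np.vstack(a),None,fx=.78,fy=.78))
E
```

```text
{'time_s': 0.0, 'qpos': array([65.7829472 , 18.43983909, -4.01368002, 83.17208807,  1.29516969,
       78.54099708, -3.26103442]), 'joint_velocities': array([ 0.06447829, -0.0249527 , -0.03425521, -0.05525676, -0.05405347,
        0.0167245 ,  0.06375115]), 'effort': array([-9.28969166e-04, -4.91285312e+01, -4.04507238e-01, -3.12526023e+01,
       -6.41303463e-02,  4.35921131e-02,  1.64976359e-04]), 'tool_pos': array([ 0.27467486, -0.5885415 ,  0.22947707]), 'tool_rot': array([-1.79892317e+02,  6.37045820e-03,  2.50239886e+01]), 'force': array([-0.3941084 ,  0.75685847,  0.00255023]), 'wrist_torque': array([-0.01845909,  0.03307978, -0.03399751]), 'grasp_force': 0.0, 'grip_width': 0.08684670491495015}
top {'K': array([[457.31466973,   0.        , 261.04313275],
       [  0.        , 457.31466973, 194.33363079],
       [  0.        ,   0.        ,   1.        ]]), 'T': array([[ 0.01091416,  0.99436784, -0.10542046,  0.42042548],
       [-0.99987275,  0.00962595, -0.01272092,  0.01671669],
       [-0.0116345 ,  0.10554588,  0.99434637,  1.17721297],
       [ 0.        ,  0.        ,  0
[... 354 characters left out ...]
6648569e-01],
       [ 9.54124272e-04,  7.79841114e-01,  6.25976778e-01,
         7.74308271e-01],
       [ 0.00000000e+00,  0.00000000e+00,  0.00000000e+00,
         1.00000000e+00]])}
{'K': array([[281.89294399,   0.        , 253.27020021],
       [  0.        , 281.89294399, 190.48750813],
       [  0.        ,   0.        ,   1.        ]]), 'hand_eye': array([[ 2.67870942e-05,  9.62819382e-01,  2.70145954e-01,
         7.46513140e-02],
       [ 9.99999964e-01,  4.61859884e-05, -2.63768001e-04,
        -7.86440770e-06],
       [-2.66437901e-04,  2.70145951e-01, -9.62819347e-01,
        -1.54209342e-01],
       [ 0.00000000e+00,  0.00000000e+00,  0.00000000e+00,
         1.00000000e+00]])}
```

View pics/top0.png

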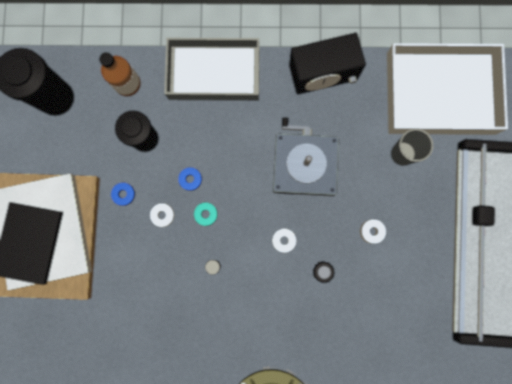

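View pics/side0.png

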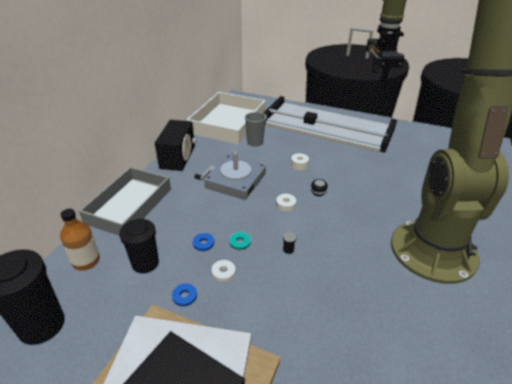

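The top view shows white cores at (161,215), (284,240) and (374,231), and the spindle at (307,161). The lens is at (324,272), the canister at (212,267), the tank at (137,130) and the beaker at (412,147).

```bash
python3 - <<'E'
from h import *
im=cv2.imread('pics/top0.png'); P=np.load('top0.npy')
for n,(u,v) in dict(A=(161,215),B=(284,240),C=(374,231)).items():
    w=np.zeros(im.shape[:2],bool); w[v-18:v+19,u-18:u+19]=1
    m=w&(im.min(2)>150)
    h=P[m][:,2]; hm=np.nanmedian(h)
    c,r=cv2.minEnclosingCircle(np.argwhere(m)[:,::-1].astype(np.float32))
    q=P[m&(abs(P[...,2]-hm)<.005)]
    c2,r2=cv2.minEnclosingCircle((q[:,:2]*1000).astype(np.float32))
    print(n,m.sum(),'h',np.round(np.nanpercentile(h,[10,50,90]),4),'px',c,r,np.array(c2).round(1),r2)
for n,(u,v,r) in dict(spin=(307,161,6),lens=(324,272,12),can=(212,267,9),tank=(132,127,18),beak=(412,147,18),platter=(307,163,20)).items():
    q=P[v-r:v+r+1,u-r:u+r+1].reshape(-1,3); z=np.nanpercentile(q[:,2],97); t=q[q[:,2]>z-.008]
    print(n,'z',z.round(3),t[:,:2].mean(0).round(4), np.ptp(t,0).round(3))
E
```

```text
A 420 h [-0.      0.0121  0.0154] px (161.19427490234375, 214.63375854492188) 12.115519523620605 [488.8 285.2] 29.851110458374023
B 442 h [-0.0001  0.0199  0.0227] px (283.8548278808594, 240.14515686035156) 12.333245277404785 [427.8 -28.3] 29.904890060424805
C 443 h [0.0242 0.0297 0.0325] px (373.65789794921875, 230.92105102539062) 12.532882690429688 [ 452.6 -251.3] 29.952905654907227
spin z 0.113 [ 0.6198 -0.0816] [0.015 0.014 0.01 ]
lens z 0.042 [ 0.3509 -0.125 ] [0.049 0.049 0.01 ]
can z 0.052 [0.3606 0.1477] [0.034 0.033 0.01 ]
tank z 0.131 [0.6886 0.3365] [0.082 0.078 0.011]
beak z 0.109 [ 0.6569 -0.3326] [0.079 0.075 0.013]
platter z 0.081 [ 0.618  -0.0807] [0.015 0.016 0.041]
```

Emit:
arm_command:
  series:
    - [[36, -28, 0], 0.09]
    - [[76, -58, 0], 0.18]
    - [[116, -88, 0], 0.27]
    - [[156, -118, 0], 0.36]
    - [[190, -144, 0], 0.437]
  grip: -1
  grip_force: 20

```text
time_s: 0.6
tool_pos: [0.3873, -0.3752, 0.2302]
tool_rot: [-180.0, 0.0, -0.1]
force: [1.9, 0.5, -0.4]
grip_width: 0.0871
grasp_force: 0.0
```

Emit:
arm_command:
  series:
    - [[16, -30, 18], 0]
    - [[33, -62, 38], 0]
    - [[50, -94, 58], 0]
    - [[65, -124, 75], 0]
    - [[65, -124, 80], 0]

```text
time_s: 1.1
tool_pos: [0.4524, -0.2479, 0.1484]
tool_rot: [-179.8, 0.1, 0.5]
force: [-0.4, 1.1, 0.4]
grip_width: 0.0871
grasp_force: 0.0
```

```bash
cat >> h.py <<'E'
def toolT(o):
    W=np.eye(4); W[:3,3]=o['tool_pos']; W[:3,:3]=R.from_euler('xyz',o['tool_rot'],degrees=True).as_matrix(); return W
def ring(ztop, save=None, near=None, rad=.06):
    """centre of white ring top at height ztop from wrist cam, world; near = xy guess"""
    im,d,P,T,K=cam('wrist')
    if save: cv2.imwrite(f'pics/{save}.png',im)
    m=(abs(P[...,2]-ztop)<.005)&(np.ptp(im.astype(int),axis=2)<40)
    if near is not None: m&=np.hypot(P[...,0]-near[0],P[...,1]-near[1])<rad
    q=P[m]; c,r=cv2.minEnclosingCircle((q[:,:2]*1000).astype(np.float32))
    return np.array(c)/1000,r,m.sum(),np.median(q[:,2]),env.get_obs()
E
python3 - <<'E'
from h import *
print(ring(.032,'w1',(.4526,-.2513),.045))
E
```

```text
(array([ 0.45488409, -0.25177856]), 29.912734985351562, np.int64(2365), np.float64(0.032044260006673264), {'time_s': 1.15, 'qpos': array([ 42.29290924,   6.49678687, -17.10889771, 107.34476425,
         2.02676364,  66.67555212, -65.23094011]), 'joint_velocities': array([ 2.07437249, -0.598936  ,  3.42629303, -1.65334885,  1.29315229,
        1.46448295,  0.89888057]), 'effort': array([ -1.54116567, -36.07468486,  -2.48647302, -30.30974865,
        -0.38017633,  -0.14838647,  -0.1221477 ]), 'tool_pos': array([ 0.45104702, -0.25093851,  0.14830938]), 'tool_rot': array([-1.79863651e+02,  1.77250369e-01,  2.91697927e-01]), 'force': array([-1.70023124,  0.13032713, -0.87470324]), 'wrist_torque': array([-0.01299073,  0.06395813, -0.03235795]), 'grasp_force': 0.0, 'grip_width': 0.08709667395157791})
```

View pics/w1.png

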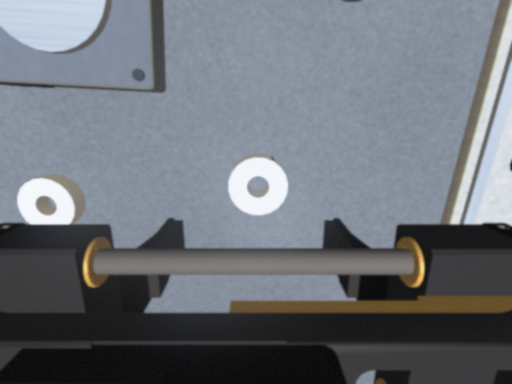

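Emit:
arm_command:
  series:
    - [[1, 0, 40], 0]
    - [[3, 0, 80], 0]
    - [[3, 0, 115], 0]
    - [[3, 0, 130], 0]
    - [[3, 0, 134], 0]

```text
time_s: 1.65
tool_pos: [0.452, -0.2549, 0.0145]
tool_rot: [-179.9, 0.2, -0.1]
force: [0.0, 0.2, -0.7]
grip_width: 0.0866
grasp_force: 0.0
```

Emit:
arm_command:
  series:
    - [[0, 0, 0], 0]
    - [[0, 0, 0], 0]
    - [[0, 0, 0], 0]
    - [[0, 0, 0], 0]
    - [[0, 0, 0], 0]
  grip: 1
  grip_force: 20

```text
time_s: 2.15
tool_pos: [0.4549, -0.2543, 0.0176]
tool_rot: [180.0, -0.1, -0.0]
force: [-0.9, 1.0, 4.0]
grip_width: 0.0606
grasp_force: 20.0
```

Emit:
arm_command:
  series:
    - [[0, 0, -20], 0]
    - [[0, 0, -60], 0]
    - [[0, 0, -100], 0]
    - [[0, 0, -140], 0]
    - [[10, -20, -155], 0]

```text
time_s: 2.65
tool_pos: [0.4648, -0.2382, 0.1761]
tool_rot: [179.7, -0.3, -0.3]
force: [0.8, -0.8, -1.3]
grip_width: 0.0599
grasp_force: 20.0
```

Emit:
arm_command:
  series:
    - [[20, -35, 0], 0]
    - [[45, -75, 0], 0]
    - [[70, -115, 0], 0]
    - [[90, -145, 0], 0]
    - [[95, -153, 0], 0]

```text
time_s: 3.15
tool_pos: [0.561, -0.0756, 0.1718]
tool_rot: [-179.9, -0.1, 0.4]
force: [0.0, 0.4, -0.5]
grip_width: 0.06
grasp_force: 20.0
```

Emit:
arm_command:
  series:
    - [[0, 0, 0], 0]
    - [[0, 0, 0], 0]
    - [[0, 0, 0], 0]
    - [[0, 0, 0], 0]
    - [[0, 0, 0], 0]

```text
time_s: 3.65
tool_pos: [0.5589, -0.0824, 0.1716]
tool_rot: [180.0, -0.0, -0.1]
force: [0.7, -0.2, -1.0]
grip_width: 0.0598
grasp_force: 20.0
```

```bash
cat >> h.py <<'E'
def look(t, save):
    """tool-frame positions (mm) of held ring centre (thickness t) and spindle, same image"""
    im,d,P,T,K=cam('wrist'); o=env.get_obs(); W=toolT(o); Q=((P-W[:3,3])@W[:3,:3])*1000
    cv2.imwrite(f'pics/{save}.png',im); np.save(f'{save}.npy',Q)
    wh=(im.min(2)>120)&(np.ptp(im.astype(int),axis=2)<40)
    near=(np.hypot(Q[...,0],Q[...,1])<50)&(abs(Q[...,2])<45)&wh
    print('z hist',np.unique((Q[near][:,2]//3*3),return_counts=True))
    s=(abs(P[...,2]-.108)<.010)&(np.hypot(P[...,0]-.619,P[...,1]+.081)<.03)
    print('obs',o['tool_pos'],o['tool_rot'],o['grip_width']); print('spindle',s.sum(),Q[s].mean(0),Q[s].min(0),Q[s].max(0))
    return im,Q,P,near
E
python3 - <<'E'
from h import *
look(32,'w2')
E
```

```text
z hist (array([-42., -39., -36., -33., -30., -27., -18., -15., -12.,  -9.,  -6.,
        -3.,   0.,   3.,   6.,   9.,  12.,  15.]), array([   3,    3,    4,    6,    3,    2,  740, 4345,  156,  126,  123,
        109,  116,  121,  117,  125,  142,   36]))
obs [ 0.55896107 -0.08210116  0.17162017] [ 1.79977184e+02  6.03139723e-05 -9.75400735e-02] 0.0597000155437009
spindle 387 [63.97742503 -0.33167296 60.1874102 ] [55.64132574 -8.49902512 56.29608536] [71.95885303  7.41917173 66.10359917]
```

View pics/w2.png

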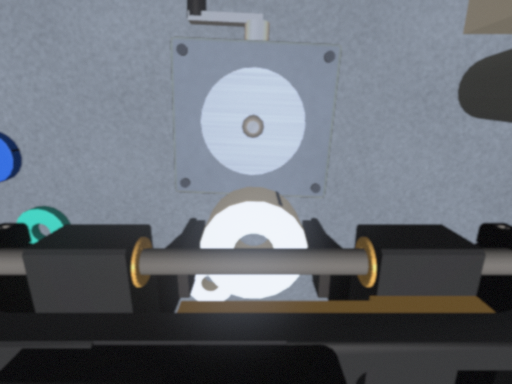

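```bash
cat >> h.py <<'E'
def fit(Q,im,z0,tz,c,rmax,wh=True,tag=''):
    m=(abs(Q[...,2]-z0)<tz)&(np.hypot(Q[...,0]-c[0],Q[...,1]-c[1])<rmax)
    if wh: m&=(im.min(2)>110)&(np.ptp(im.astype(int),axis=2)<40)
    q=Q[m]; cc,r=cv2.minEnclosingCircle(q[:,:2].astype(np.float32))
    print(tag,m.sum(),'circ',np.round(cc,2),round(r,2),'mean',q.mean(0).round(2),'min',q.min(0).round(1),'max',q.max(0).round(1)); return cc
E
python3 - <<'E'
from h import *
im=cv2.imread('pics/w2.png');Q=np.load('w2.npy')
fit(Q,im,-15,2.5,(0,0),40,True,'core')
fit(Q,im,57,1.7,(64,0),15,False,'tip')
fit(Q,im,121,3,(62,0),60,True,'platter')
E
```

```text
core 5044 circ [ 0.19 -0.1 ] 30.05 mean [  5.08   0.12 -14.36] min [-29.4 -29.9 -16.4] max [ 30.1  29.6 -12.5]
tip 148 circ [64.18 -0.62] 5.48 mean [63.88 -0.32 57.67] min [59.1 -6.1 56.3] max [69.2  4.3 58.6]
platter 8350 circ [63.7  -0.11] 49.96 mean [ 65.74  -0.35 121.55] min [ 14.1 -50.  118.8] max [113.4  49.8 124. ]
```

Emit:
arm_command:
  series:
    - [[25, 0, 0], 0]
    - [[50, 0, 0], 0]
    - [[63.5, 0, 0], 0]
    - [[63.5, 0, 5], 0]
    - [[63.5, 0, 15], 0]

```text
time_s: 4.2
tool_pos: [0.6228, -0.0813, 0.1565]
tool_rot: [180.0, -0.0, -0.0]
force: [-0.3, 0.0, -0.5]
grip_width: 0.06
grasp_force: 20.0
```

Emit:
arm_command:
  series:
    - [[0, 0, 0], 0]
    - [[0, 0, 0], 0]
    - [[0, 0, 5], 0]
    - [[0, 0, 15], 0]
    - [[0, 0, 25], 0]

```text
time_s: 4.7
tool_pos: [0.6226, -0.0813, 0.1309]
tool_rot: [180.0, -0.0, -0.0]
force: [-1.1, -0.1, -0.4]
grip_width: 0.0599
grasp_force: 20.0
```

Emit:
arm_command:
  series:
    - [[0, 0, 2], 0]
    - [[0, 0, 5], 0]
    - [[0, 0, 9], 0]
    - [[0, 0, 13], 0]
    - [[0, 0, 17], 0]

```text
time_s: 5.2
tool_pos: [0.6229, -0.0812, 0.1144]
tool_rot: [180.0, -0.0, -0.0]
force: [-0.5, 0.3, 0.1]
grip_width: 0.0596
grasp_force: 20.0
```

Emit:
arm_command:
  series:
    - [[0, 0, 8], 0]
    - [[0, 0, 17], 0]
    - [[0, 0, 26], 0]
    - [[0, 0, 35], 0]
    - [[0, 0, 42], 0]

```text
time_s: 5.7
tool_pos: [0.6223, -0.0812, 0.0713]
tool_rot: [-180.0, 0.1, -0.0]
force: [-0.5, 0.1, -0.3]
grip_width: 0.06
grasp_force: 20.0
```

Emit:
arm_command:
  series:
    - [[0, 0, 1], 0]
    - [[0, 0, 2], 0]
    - [[0, 0, 3], 0]
    - [[0, 0, 4], 0]
    - [[0, 0, 5], 0]

```text
time_s: 6.2
tool_pos: [0.623, -0.0813, 0.0678]
tool_rot: [180.0, -0.0, -0.0]
force: [-0.3, 1.3, -0.5]
grip_width: 0.06
grasp_force: 20.0
```

Emit:
arm_command:
  series:
    - [[0, 0, 0], 0]
    - [[0, 0, 0.5], 0]
    - [[0, 0, 1], 0]
    - [[0, 0, 1.5], 0]
    - [[0, 0, 1.5], 0]

```text
time_s: 6.7
tool_pos: [0.623, -0.0813, 0.0676]
tool_rot: [180.0, -0.0, -0.0]
force: [-3.4, -0.7, 8.2]
grip_width: 0.06
grasp_force: 20.0
```

Emit:
arm_command:
  series:
    - [[0, 0, 0], 0]
    - [[0, 0, 0], 0]
    - [[0, 0, 0], 0]
    - [[0, 0, 0], 0]
    - [[0, 0, 0], 0]
  grip: -1

```text
time_s: 7.2
tool_pos: [0.6227, -0.0812, 0.0658]
tool_rot: [-180.0, 0.0, -0.0]
force: [0.0, 0.1, -0.4]
grip_width: 0.0859
grasp_force: 0.0
```

Emit:
arm_command:
  series:
    - [[0, 0, -20], 0]
    - [[0, 0, -50], 0]
    - [[0, 0, -90], 0]
    - [[-20, 5, -100], 0]
    - [[-60, 15, -100], 0]

```text
time_s: 7.7
tool_pos: [0.5658, -0.0948, 0.1688]
tool_rot: [-180.0, -0.4, 0.2]
force: [-0.2, 0.1, 0.1]
grip_width: 0.0869
grasp_force: 0.0
```

Emit:
arm_command:
  series:
    - [[-40, -16, 0], 0]
    - [[-80, -32, 5], 0]
    - [[-115, -50, 10], 0]
    - [[-130, -67, 15], 0]
    - [[-132, -67, 20], 0]

```text
time_s: 8.2
tool_pos: [0.4291, -0.0274, 0.146]
tool_rot: [179.9, 0.0, 0.2]
force: [0.9, 0.1, -0.2]
grip_width: 0.0868
grasp_force: 0.0
```

Emit:
arm_command:
  series:
    - [[0, 0, 0], 0]
    - [[0, 0, 0], 0]
    - [[0, 0, 0], 0]
    - [[0, 0, 0], 0]
    - [[0, 0, 0], 0]

```text
time_s: 8.7
tool_pos: [0.4312, -0.0293, 0.146]
tool_rot: [-180.0, 0.0, -0.0]
force: [0.3, 0.3, -0.4]
grip_width: 0.0867
grasp_force: 0.0
```

```bash
python3 - <<'E'
from h import *
im,d,P,T,K=cam('wrist'); o=env.get_obs(); W=toolT(o); Q=((P-W[:3,3])@W[:3,:3])*1000
cv2.imwrite('pics/w3.png',im); np.save('w3.npy',Q)
print(o['tool_pos'],o['grip_width'])
z=o['tool_pos'][2]*1000
fit(Q,im,z-22,4,(430-o['tool_pos'][0]*1000,(-28-o['tool_pos'][1]*1000)*-1),42,True,'B')
fit(Q,im,z-82,4,(622-o['tool_pos'][0]*1000,(-81-o['tool_pos'][1]*1000)*-1),42,True,'thick')
E
```

```text
[ 0.43103393 -0.02933425  0.14599654] 0.08714354696153284
B 2211 circ [-0.91 -0.63] 29.99 mean [-9.0000e-02 -8.1000e-01  1.2404e+02] min [-30.6 -30.5 121.5] max [ 28.1  28.3 128. ]h.py:38: RuntimeWarning: Mean of empty slice.
  print(tag,m.sum(),'circ',np.round(cc,2),round(r,2),'mean',q.mean(0).round(2),'min',q.min(0).round(1),'max',q.max(0).round(1)); return cc
  ret = um.true_divide(
Traceback (most recent call last):
  File "h.py", line 38, in fit
    print(tag,m.sum(),'circ',np.round(cc,2),round(r,2),'mean',q.mean(0).round(2),'min',q.min(0).round(1),'max',q.max(0).round(1)); return cc
                                                                                       ~~~~~^^^
ValueError: zero-size array to reduction operation minimum which has no identity
```

Emit:
arm_command:
  series:
    - [[-1, -0.6, 40], 0]
    - [[-1, -0.6, 80], 0]
    - [[-1, -0.6, 115], 0]
    - [[-1, -0.6, 130], 0]
    - [[-1, -0.6, 134], 0]

```text
time_s: 9.25
tool_pos: [0.4281, -0.0283, 0.0101]
tool_rot: [-179.9, 0.2, -0.0]
force: [-0.0, 0.2, -0.1]
grip_width: 0.087
grasp_force: 0.0
```

Emit:
arm_command:
  series:
    - [[0, 0, 0], 0]
    - [[0, 0, 0], 0]
    - [[0, 0, 0], 0]
    - [[0, 0, 0], 0]
    - [[0, 0, 0], 0]
  grip: 1

```text
time_s: 9.75
tool_pos: [0.4306, -0.0287, 0.0129]
tool_rot: [180.0, -0.1, -0.0]
force: [0.2, 0.2, 3.4]
grip_width: 0.06
grasp_force: 20.0
```

Emit:
arm_command:
  series:
    - [[0, 0, -20], 0]
    - [[0, 0, -60], 0]
    - [[0, 0, -100], 0]
    - [[0, 0, -140], 0]
    - [[20, 5, -160], 0]

```text
time_s: 10.25
tool_pos: [0.45, -0.0333, 0.1758]
tool_rot: [179.8, -0.2, 0.0]
force: [0.9, -0.6, -1.1]
grip_width: 0.0599
grasp_force: 20.0
```

Emit:
arm_command:
  series:
    - [[30, 10, 0], 0]
    - [[65, 25, 0], 0]
    - [[95, 40, 0], 0]
    - [[108, 46, 0], 0]
    - [[110, 47, 0], 0]

```text
time_s: 10.75
tool_pos: [0.5607, -0.0816, 0.1715]
tool_rot: [-180.0, 0.0, -0.1]
force: [-0.4, -0.9, -0.5]
grip_width: 0.0598
grasp_force: 20.0
```

Emit:
arm_command:
  series:
    - [[0, 0, 0], 0]
    - [[0, 0, 0], 0]
    - [[0, 0, 0], 0]
    - [[0, 0, 0], 0]
    - [[0, 0, 0], 0]

```text
time_s: 11.25
tool_pos: [0.5595, -0.0804, 0.1723]
tool_rot: [180.0, -0.0, 0.0]
force: [0.2, 0.3, -1.6]
grip_width: 0.0598
grasp_force: 20.0
```

```bash
cat >>h.py <<'E'
def both(save):
    im,Q,P,near=look(0,save); q=Q[near][:,2]; b=np.arange(-45,30,1.); hh=np.histogram(q,b)[0]; zt=b[hh.argmax()]+.5
    a=fit(Q,im,zt,2.5,(0,0),40,True,'core'); o=env.get_obs(); z=o['tool_pos'][2]*1000
    c=(622-o['tool_pos'][0]*1000,81+o['tool_pos'][1]*1000)
    fit(Q,im,z-114,1.7,c,15,False,'tip'); fit(Q,im,z-50,3,c,60,True,'platter')
    return im,Q,P
E
python3 - <<'E'
from h import *
im,Q,P=both('w4'); o=env.get_obs()['tool_pos']*1000
fit(Q,im,o[2]-82,3,(622-o[0],81+o[1]),40,True,'thick')
E
```

```text
z hist (array([-12.,  -9.,  -6.,  -3.,   0.,   3.,   6.,   9.,  12.]), array([2468, 2215,  129,  117,  116,  124,  111,   82,    2]))
obs [ 0.55957675 -0.08048798  0.17227851] [ 1.79975293e+02 -1.62682696e-02 -1.48731069e-03] 0.06019701715164047
spindle 387 [63.37907648  1.36995617 60.94085397] [54.72254032 -6.70496086 56.19289929] [71.19589487  9.32504213 73.9248004 ]
core 4618 circ [-0.56 -0.36] 30.06 mean [ 5.37 -0.31 -9.04] min [-30.2 -30.4 -11. ] max [29.5 29.2 -7. ]
tip 167 circ [63.09  1.35] 5.64 mean [63.04  1.3  58.44] min [57.5 -4.3 56.9] max [68.4  6.9 59.9]
platter 4859 circ [63.08  1.59] 50.08 mean [ 66.62   1.92 122.26] min [ 13.8 -48.4 119.4] max [112.7  51.3 124.5]
thick 3379 circ [63.2   0.58] 29.88 mean [64.15  0.56 90.31] min [ 34.1 -28.8  87.9] max [92.3 30.2 93.2]
```

View pics/w4.png

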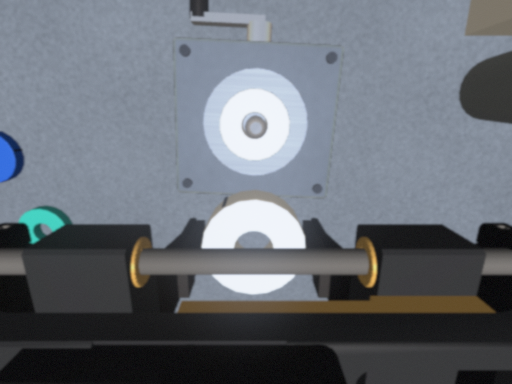

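The thick core sits concentric round the spindle at (256,125), and the middle core is held level.

Emit:
arm_command:
  series:
    - [[25, 0.7, 0], 0]
    - [[50, 1.7, 0], 0]
    - [[63.6, 1.7, 0], 0]
    - [[63.6, 1.7, 5], 0]
    - [[63.6, 1.7, 15], 0]

```text
time_s: 11.8
tool_pos: [0.6234, -0.0821, 0.157]
tool_rot: [180.0, -0.0, 0.0]
force: [-0.4, 0.2, -1.0]
grip_width: 0.0604
grasp_force: 20.0
```

Emit:
arm_command:
  series:
    - [[0, 0, 0], 0]
    - [[0, 0, 5], 0]
    - [[0, 0, 15], 0]
    - [[0, 0, 23], 0]
    - [[0, 0, 28], 0]

```text
time_s: 12.3
tool_pos: [0.6226, -0.0824, 0.1278]
tool_rot: [180.0, 0.1, -0.0]
force: [-0.4, 1.2, -0.8]
grip_width: 0.0599
grasp_force: 20.0
```

Emit:
arm_command:
  series:
    - [[0, 0, 3], 0]
    - [[0, 0, 7], 0]
    - [[0, 0, 12], 0]
    - [[0, 0, 17], 0]
    - [[0, 0, 22], 0]

```text
time_s: 12.8
tool_pos: [0.6234, -0.0823, 0.1067]
tool_rot: [180.0, -0.0, -0.0]
force: [-0.2, 0.3, -0.3]
grip_width: 0.0602
grasp_force: 20.0
```

Emit:
arm_command:
  series:
    - [[0, 0, 3], 0]
    - [[0, 0, 6], 0]
    - [[0, 0, 8], 0]
    - [[0, 0, 9.5], 0]
    - [[0, 0, 10.5], 0]

```text
time_s: 13.3
tool_pos: [0.6234, -0.0823, 0.0965]
tool_rot: [180.0, -0.0, -0.0]
force: [0.2, -0.2, -1.4]
grip_width: 0.06
grasp_force: 20.0
```

Emit:
arm_command:
  series:
    - [[0, 0, 0.5], 0]
    - [[0, 0, 1], 0]
    - [[0, 0, 1.5], 0]
    - [[0, 0, 2], 0]
    - [[0, 0, 2], 0]

```text
time_s: 13.8
tool_pos: [0.6234, -0.0823, 0.095]
tool_rot: [180.0, -0.0, -0.0]
force: [-1.0, 0.4, 1.8]
grip_width: 0.0597
grasp_force: 20.0
```

Emit:
arm_command:
  series:
    - [[0, 0, 0.3], 0]
    - [[0, 0, 0.6], 0]
    - [[0, 0, 0.8], 0]
    - [[0, 0, 0.8], 0]
    - [[0, 0, 0.8], 0]

```text
time_s: 14.3
tool_pos: [0.6235, -0.0823, 0.0949]
tool_rot: [180.0, -0.0, -0.0]
force: [-3.6, 0.3, 7.7]
grip_width: 0.0597
grasp_force: 20.0
```

Emit:
arm_command:
  series:
    - [[0, 0, 0], 0]
    - [[0, 0, 0], 0]
    - [[0, 0, 0], 0]
    - [[0, 0, 0], 0]
    - [[0, 0, 0], 0]
  grip: -1

```text
time_s: 14.8
tool_pos: [0.6233, -0.0822, 0.0935]
tool_rot: [-180.0, 0.0, -0.0]
force: [0.0, 0.2, 0.5]
grip_width: 0.0859
grasp_force: 0.0
```

Emit:
arm_command:
  series:
    - [[0, 0, -20], 0]
    - [[0, 0, -50], 0]
    - [[0, 0, -70], 0]
    - [[-20, -45, -70], 0]
    - [[-35, -90, -70], 0]

```text
time_s: 15.3
tool_pos: [0.5885, 0.0071, 0.1645]
tool_rot: [180.0, -0.1, -0.3]
force: [0.4, 0.9, -0.6]
grip_width: 0.0873
grasp_force: 0.0
```

Emit:
arm_command:
  series:
    - [[-16, -44, 0], 0]
    - [[-32, -90, 0], 0]
    - [[-49, -136, 0], 0]
    - [[-66, -182, 0], 0]
    - [[-82, -226, 0], 0]

```text
time_s: 15.8
tool_pos: [0.5054, 0.2357, 0.1639]
tool_rot: [180.0, -0.0, 0.0]
force: [1.2, -0.2, 0.1]
grip_width: 0.0871
grasp_force: 0.0
```

Emit:
arm_command:
  series:
    - [[-16, -40, 5], 0]
    - [[-17, -50, 15], 0]
    - [[-17, -51, 18], 0]
    - [[-17, -51, 18], 0]
    - [[-17, -51, 18], 0]

```text
time_s: 16.3
tool_pos: [0.4906, 0.2826, 0.1456]
tool_rot: [179.9, -0.0, -0.2]
force: [-0.6, -0.4, -0.2]
grip_width: 0.0869
grasp_force: 0.0
```

```bash
python3 - <<'E'
from h import *
im,d,P,T,K=cam('wrist'); o=env.get_obs(); W=toolT(o); Q=((P-W[:3,3])@W[:3,:3])*1000
cv2.imwrite('pics/w5.png',im)
p=o['tool_pos']*1000; print(p,o['grip_width'])
fit(Q,im,p[2]-14,4,(490-p[0],p[1]-285),42,True,'A')
E
```

```text
[490.67942672 282.70339087 145.79611662] 0.08719501798539574
A 2114 circ [ 0.87 -2.33] 29.93 mean [  1.6   -2.52 131.83] min [-29.  -32.  129.5] max [ 30.4  27.1 135.6]
```

View pics/w5.png

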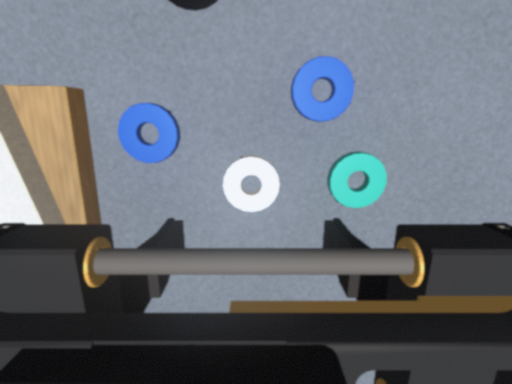

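```bash
python3 - <<'E'
from h import *
P=np.load('top0.npy'); m=(P[...,2]>.03)&(P[...,1]>.3)&(P[...,0]>.3)&(P[...,0]<.6)
q=P[m]; print(q.min(0),q.max(0)); 
for x in np.arange(.3,.6,.04):
    r=q[abs(q[:,0]-x)<.02]; print(x.round(2), r[:,1].min() if len(r) else None)
E
```

```text
[0.30055166 0.44875718 0.0300033 ] [0.59028953 0.69804523 0.08427294]
0.3 0.4575788473953485
0.34 0.44875718303974726
0.38 0.45296753094427034
0.42 0.4553694971956492
0.46 0.45343987689871307
0.5 0.45146431398740916
0.54 0.45228008602902203
0.58 0.4500937087162776
```

Emit:
arm_command:
  series:
    - [[1, -2.4, 40], 0]
    - [[1, -2.4, 80], 0]
    - [[1, -2.4, 112], 0]
    - [[1, -2.4, 128], 0]
    - [[1, -2.4, 134], 0]

```text
time_s: 16.85
tool_pos: [0.4903, 0.2856, 0.0104]
tool_rot: [179.9, 0.1, -0.1]
force: [-0.8, -0.1, -0.5]
grip_width: 0.0871
grasp_force: 0.0
```

Emit:
arm_command:
  series:
    - [[0, 0, 0], 0]
    - [[0, 0, 0.5], 0]
    - [[0, 0, 0.5], 0]
    - [[0, 0, 0.5], 0]
    - [[0, 0, 0.5], 0]
  grip: 1

```text
time_s: 17.35
tool_pos: [0.491, 0.2873, 0.0121]
tool_rot: [-180.0, -0.1, -0.0]
force: [0.0, -1.1, 3.0]
grip_width: 0.0582
grasp_force: 20.0
```

Emit:
arm_command:
  series:
    - [[0, 0, -20], 0]
    - [[0, 0, -60], 0]
    - [[0, 0, -100], 0]
    - [[0, 0, -140], 0]
    - [[5, 20, -160], 0]

```text
time_s: 17.85
tool_pos: [0.4954, 0.2715, 0.1756]
tool_rot: [-179.7, -0.3, 0.3]
force: [1.6, -0.7, -0.1]
grip_width: 0.0582
grasp_force: 20.0
```

Emit:
arm_command:
  series:
    - [[8, 40, 0], 0]
    - [[17, 85, 0], 0]
    - [[26, 130, 0], 0]
    - [[35, 176, 0], 0]
    - [[44, 220, 0], 0]

```text
time_s: 18.35
tool_pos: [0.5395, 0.0451, 0.1717]
tool_rot: [180.0, -0.1, -0.0]
force: [0.9, -0.0, 0.5]
grip_width: 0.0582
grasp_force: 20.0
```

Emit:
arm_command:
  series:
    - [[10, 45, 0], 0]
    - [[18, 80, 0], 0]
    - [[23, 103, 0], 0]
    - [[25, 126, 0], 0]
    - [[25, 127, 0], 0]

```text
time_s: 18.85
tool_pos: [0.5642, -0.0843, 0.1711]
tool_rot: [179.9, 0.0, -0.4]
force: [-0.9, -1.4, -1.0]
grip_width: 0.0583
grasp_force: 20.0
```

Emit:
arm_command:
  series:
    - [[0, 0, 0], 0]
    - [[0, 0, 0], 0]
    - [[0, 0, 0], 0]
    - [[0, 0, 0], 0]
    - [[0, 0, 0], 0]

```text
time_s: 19.35
tool_pos: [0.5644, -0.0792, 0.1714]
tool_rot: [180.0, -0.0, 0.1]
force: [-0.1, 0.2, -0.7]
grip_width: 0.0579
grasp_force: 20.0
```

```bash
python3 - <<'E'
from h import *
im,Q,P=both('w6'); o=env.get_obs()['tool_pos']*1000
fit(Q,im,o[2]-104,3,(622-o[0],81+o[1]),40,True,'middle')
E
```

```text
z hist (array([-6., -3.,  0.,  3.,  6.,  9.]), array([ 163, 3990,  153,  118,  131,   49]))
obs [ 0.56435052 -0.07938356  0.17128717] [ 1.79992831e+02 -2.46269044e-03  3.60849805e-02] 0.05783762827103539
spindle 4103 [57.42900736  2.23117812 66.59819696] [ 28.30091317 -26.62289184  55.00123642] [84.36174949 31.25885442 73.19921471]
core 4222 circ [ 0.84 -0.73] 30.07 mean [ 9.61 -0.45 -1.87] min [-29.  -29.8  -3.9] max [30.6 29.   1. ]
tip 172 circ [58.1   2.58] 5.73 mean [58.29  2.56 57.49] min [52.6 -3.  55.6] max [63.6  8.2 58.9]
platter 4041 circ [58.11  2.68] 49.88 mean [ 65.7    1.4  121.21] min [  9.2 -46.9 118.5] max [107.7  52.4 123.9]
middle 4049 circ [58.31  2.71] 30.15 mean [59.18  2.81 67.27] min [ 28.3 -26.6  64.3] max [88.  32.1 70.2]
```

View pics/w6.png

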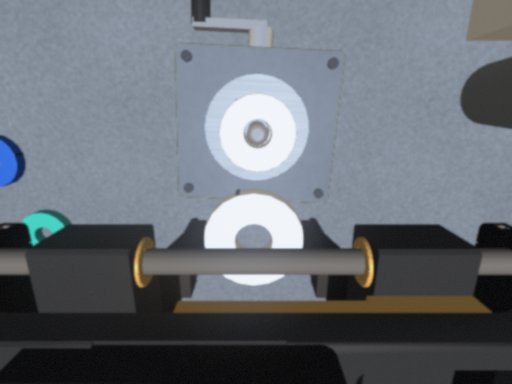

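Emit:
arm_command:
  series:
    - [[25, 1.5, 0], 0]
    - [[48, 3.3, 0], 0]
    - [[57.3, 3.3, 0], 0]
    - [[57.3, 3.3, 5], 0]
    - [[57.3, 3.3, 15], 0]

```text
time_s: 19.9
tool_pos: [0.6214, -0.0829, 0.1562]
tool_rot: [180.0, -0.0, 0.0]
force: [-0.4, 0.4, -0.2]
grip_width: 0.0584
grasp_force: 20.0
```

Emit:
arm_command:
  series:
    - [[0, 0, 0], 0]
    - [[0, 0, 5], 0]
    - [[0, 0, 13], 0]
    - [[0, 0, 20], 0]
    - [[0, 0, 25], 0]

```text
time_s: 20.4
tool_pos: [0.6212, -0.0832, 0.1303]
tool_rot: [180.0, 0.1, -0.0]
force: [0.8, -0.5, -0.6]
grip_width: 0.0584
grasp_force: 20.0
```

Emit:
arm_command:
  series:
    - [[0, 0, 2], 0]
    - [[0, 0, 5], 0]
    - [[0, 0, 8], 0]
    - [[0, 0, 11], 0]
    - [[0, 0, 13.5], 0]

```text
time_s: 20.9
tool_pos: [0.6217, -0.0832, 0.1175]
tool_rot: [180.0, -0.0, -0.0]
force: [-0.3, -0.4, -0.7]
grip_width: 0.0581
grasp_force: 20.0
```

Emit:
arm_command:
  series:
    - [[0, 0, 0.5], 0]
    - [[0, 0, 1], 0]
    - [[0, 0, 1.4], 0]
    - [[0, 0, 1.8], 0]
    - [[0, 0, 1.8], 0]

```text
time_s: 21.4
tool_pos: [0.6217, -0.0832, 0.1162]
tool_rot: [180.0, -0.0, -0.0]
force: [-0.2, -0.2, -0.2]
grip_width: 0.0583
grasp_force: 20.0
```

Emit:
arm_command:
  series:
    - [[0, 0, 0.5], 0]
    - [[0, 0, 1], 0]
    - [[0, 0, 1.2], 0]
    - [[0, 0, 1.2], 0]
    - [[0, 0, 1.2], 0]

```text
time_s: 21.9
tool_pos: [0.6218, -0.0832, 0.1162]
tool_rot: [180.0, -0.0, -0.0]
force: [-2.8, 0.6, 7.8]
grip_width: 0.0584
grasp_force: 20.0
```

Emit:
arm_command:
  series:
    - [[0, 0, 0], 0]
    - [[0, 0, 0], 0]
    - [[0, 0, 0], 0]
    - [[0, 0, 0], 0]
    - [[0, 0, 0], 0]
  grip: -1

```text
time_s: 22.4
tool_pos: [0.6216, -0.0832, 0.1145]
tool_rot: [-180.0, 0.0, -0.0]
force: [0.1, 0.1, 0.6]
grip_width: 0.0851
grasp_force: 0.0
```

Emit:
arm_command:
  series:
    - [[0, 0, -10], 0]
    - [[0, 0, -35], 0]
    - [[0, 0, -60], 0]
    - [[-25, 0, -60], 0]
    - [[-60, 0, -60], 0]

```text
time_s: 22.9
tool_pos: [0.5629, -0.0827, 0.1765]
tool_rot: [-180.0, -0.2, 0.0]
force: [-0.9, 0.7, 0.5]
grip_width: 0.0871
grasp_force: 0.0
```

Emit:
arm_command:
  series:
    - [[0, 0, 0], 0]
    - [[0, 0, 0], 0]
    - [[0, 0, 0], 0]
    - [[0, 0, 0], 0]
    - [[0, 0, 0], 0]

```text
time_s: 23.4
tool_pos: [0.5623, -0.083, 0.1747]
tool_rot: [-180.0, -0.0, 0.0]
force: [0.3, -0.9, 0.1]
grip_width: 0.0872
grasp_force: 0.0
```

```bash
python3 - <<'E'
from h import *
im,d,P,T,K=cam('wrist'); o=env.get_obs(); W=toolT(o); Q=((P-W[:3,3])@W[:3,:3])*1000
cv2.imwrite('pics/w7.png',im); p=o['tool_pos']*1000; print(p,o['grip_width'],o['time_s'])
c=(622-p[0],p[1]+81)
fit(Q,im,p[2]-118,4,c,42,True,'thin'); fit(Q,im,p[2]-114,1.7,c,8,False,'tip');fit(Q,im,p[2]-50,3,c,60,True,'platter')
m=(abs(Q[...,2]-p[2]+118)<4)&(np.hypot(Q[...,0]-c[0],Q[...,1]-c[1])<30)&(im.min(2)>110); q=Q[m]
print('tilt',np.linalg.lstsq(np.c_[q[:,:2],np.ones(len(q))],q[:,2],rcond=None)[0])
E
```

```text
[562.16289883 -83.00295726 174.61951152] 0.08680464128467683 23.45
thin 4530 circ [60.17 -0.12] 30.2 mean [61.01  0.07 56.72] min [ 30.6 -29.4  54. ] max [89.5 29.8 60.6]
tip 163 circ [60.56 -1.27] 6.04 mean [60.55 -1.04 60.81] min [55.4 -6.5 59.1] max [65.7  4.  62.3]
platter 3376 circ [60.23 -0.85] 50.02 mean [ 71.2   -2.77 124.6 ] min [ 10.5 -50.8 122. ] max [109.9  48.2 127.1]
tilt [ 1.27683537e-03 -2.45481122e-03  5.66245672e+01]
```

View pics/w7.png

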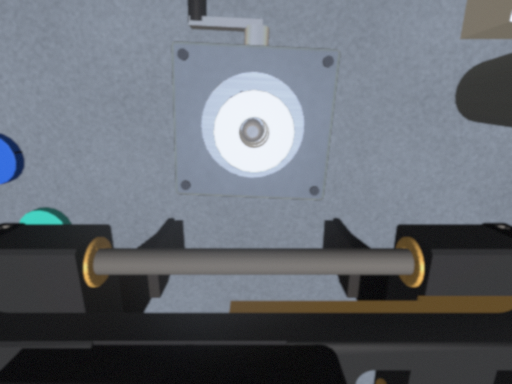

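The stack is level. Its top is at 118 mm and it is centred within about 1 mm on the spindle at (254,131). The gripper is clear, so I'm handing in.

```bash
python3 -c "
from cell import env
print(env.sign_off())"
```

```text
the job is handed in; nothing more can be done
None
```

All three white cores are on the spindle, with the thickest at the bottom, then the middle one, then the thinnest; each was lowered in the grip and let go, and the job was handed in at about 23.5 s (no verdict came back).

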